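# Set the analyser dial of the strain viewer and lock it

## Robot

A 6-joint arm with a two-finger parallel gripper is mounted at the origin on a cart in front of the work surface, level with it; the furniture and walls round the work are solid. World frame = base frame: x ahead of the robot, y to its left, z up, the work surface at z = 0. Lengths are in mm, angles in rad, forces in N, time in s.
With the tool pointing down it reaches from about 275 to 1000 mm from the base axis. Payload 8.4 kg.
Tool frame: the origin (TCP) lies midway between the tips of the shut fingers; the grasp point (between the pads) lies behind it (r.pinch_z is the z of the grasp point in the tool frame, in mm); z points along the fingers, y is the direction in which the jaws open and shut (so a half turn about z gives the same grasp; the last joint's range is limited). The gripper opens to 85 mm and grips with 20 to 120 N. Pads are 22 mm wide; open, the fingers measure 114 mm over their backs; the gripper's body (76 mm by 85 mm) begins 54 mm behind the grasp point. The pads swing forward as they close: fully open they stand 13 mm farther back than shut.
Start: joints at [-1.139, 0.353, 1.633, -0, 1.155, -0.002], TCP at [262.7, -567.112, 231.281] pointing down, gripper open.
Joint ranges: [-2.63, 2.63], [-0.92, 2.1], [0.06, 2.66], [-1.3, 4.44], [0, 2.69], [-3.02, 3.02]. Speed limits (rad/s): [2.22, 2.22, 2.79, 3.14, 3.14, 3.14].

## Interface

Orientations are given as [roll, pitch, yaw] about the fixed x, y, z axes, in that order (R = Rz(yaw) Ry(pitch) Rx(roll)).
In Python, from rig import r, optics, ticket gives the robot as it stands.
- The arm moves only by the shell command python3 -m jog 'ROWS' [FORCE]. ROWS is text: rows parted by semicolons, each of 7 numbers parted by spaces: the closure in counts, from 0 (fully open) to 255 (shut), then the shift along the tool's x, y, z in mm, then the turn, a rotation vector about the tool's x, y, z in degrees. A call has 1 to 5 rows; each row shifts and turns the pose as measured when the row begins, along the tool's axes as they then stand; what a row does not reach is not made up. A row lasts 1/12 s, in which the tool goes at most 41.7 mm and 7.16 degrees, less where a joint would pass 70% of its speed; a pose out of reach is approached as far as the arm can. A call with a gripper value outside its range is refused whole. The fingers move at their own pace and stop on an object; FORCE is the grip in N (left out, the last holds). Time passes only in rows, so rows that do not move let the fingers close. It gives the time, the measured TCP pose, the force and the opening at its end, in the units of the state.
- r.sense(): the state, without advancing time (a new reading comes with each control period).
- optics.grab_frame(name): name is "side" or "top" or "wrist"; returns the picture (400x640x3 uint8, red, green, blue); there is no depth.
- optics.camera_info(name): a dict with "fx", "fy", "cx", "cy" (pixels), "dist" ([k1, k2, p1, p2, k3] as OpenCV has them; the pictures are not rectified), "world_from_camera" (4x4, takes a point from camera to world coordinates). Camera axes: x right, y down, z forward; pixel columns grow to the right and rows downward; lengths in mm; the calibration is good to about 2 mm. A picture is of the moment at which its call begins: read the wrist's pose just before it. camera_info takes no time and is no camera call; for the wrist camera it gives the pose at the moment of the call.
- ticket.sign_off(): hands the job in, once; it reports no verdict.
The state is a dict: "clock": time; "qpos": joint angles; "qvel": joint speeds; "joint_efforts": joint torques, N m; "eef_pos": TCP position; "tcp_rot": TCP orientation; "contact_force": force on the tool from outside, world axes, zero at the start; "wrist_torque": the same for the moment, N m; "opening": opening from 0.0 (shut) to 1.0 (fully open).
Only numpy, scipy, OpenCV 4.12 (cv2) and the standard library are available. Lean on these libraries where they do the work, as an engineer would, in place of code of your own. Each camera call takes 0.05 s, during which the arm holds its last target.

## Task

Push the finger peg of the strain viewer's dial round, gently and without gripping it, until the dial's index mark lines up with the one long line on the scale collar. Then press the lock button at the corner of the viewer's base fully down, leaving the dial on that line. Everything is done with the fingertips: nothing is pinched or lifted, and the jar and the bottle beside the viewer stay where they stand.

Things in the scene. Friction and masses are not known exactly. Their poses are not given: they have to be found in the camera images.
- viewer: Strain viewer, fixed to the bench: grey base plate 240 x 240 mm, top face 12 mm above the bench. On it lies a round aluminium scale collar (radius 106 mm, top 26 mm above the bench) and, inside that, a black dial (radius 80 mm, top 31 mm above the bench) with a pale window. Origin: underside of the plate, below the dial's axis; z up, x away from the robot at yaw 0; yaw differs from start to start
- dial_centre (a point): the dial's upright turning axis at the height of the dial's top face, 31 mm above the bench
- dial (a joint): angle of the dial in rad, growing counter-clockwise seen from above; at 0 its index mark points along the viewer's +x and its peg lies along the viewer's +y. It turns either way (to 6.28 rad each way, and starts within 1.3 of 0), is held by friction of 0.1 N m (about 1.6 N at the peg), has no spring and stays where it is left
- index_mark (a point): the outer end of the dial's index mark, a white radial line 28 mm long and 3.6 mm wide at the dial's edge; this point is on the rim, 80 mm from the axis, on the dial's top
- target_line (a point): the inner end of the target line, the one long line (23 mm long, 3.6 mm wide) among the short scale lines (7 mm, every 10 degrees) on the aluminium collar; this point is 80 mm from the axis, 26 mm above the bench. The collar is fixed, but turned differently from start to start; the target always lies on the half nearer the robot (within 0.9 rad of the viewer's -x). Aligned, the index mark and the target line form one straight radial line
- finger_peg (a point): top centre of the dial's finger peg, an upright steel peg 14 mm in diameter that stands 34 mm above the dial (its top is 65 mm above the bench; a foot 18 mm wide to 5 mm above the dial), 64 mm from the axis and 90 degrees counter-clockwise from the index mark. Push it sideways, along its circle, from behind
- lock (a joint): travel of the lock button in m: 0 = up, 0.010 = fully down. It moves straight down against 4 N of friction and stays where it is left; it has no spring and no effect on the dial's friction
- lock_top (a point): centre of the top of the lock button, a black mushroom button 30 mm across on an aluminium boss at the corner of the base plate nearest the robot on its right; 40 mm above the bench while up, 30 mm when pressed
- sample_jar: bystander: loose sample jar with a screw lid, 63 mm across, 72 mm high, beside the left edge of the viewer; origin at the centre of its underside. Leave it alone
- amber_bottle: bystander: loose amber reagent bottle, 48 mm across, 95 mm high, beside the right edge of the viewer; origin at the centre of its underside. Leave it alone

How it is judged (in metres and radians):
On the way, in this order (a step that is already met when the one before it is completed fails the run):
1. the dial stands with its index mark on the long line (horizontal distance between index_mark and target_line below 0.0045 m and velocity of joint dial between -0.05 and 0.05 rad/s), for 0.3 s.
2. the lock button is pressed fully down, the dial still on the line (value of joint lock above 0.008 m and horizontal distance between index_mark and target_line below 0.0045 m), for 0.2 s.
At the end, for the whole second after the job is handed in: The index mark's end is within 4.5 mm (about 3 degrees) of the long line's inner end, the dial is at rest, the lock button is at least 8 mm of its 10 mm down, and jar and bottle are within 20 mm of where they stood (all of step 2 and velocity of joint dial between -0.02 and 0.02 rad/s and distance of each of sample_jar, amber_bottle from where it was at the start of the episode below 0.02 m); the robot touches nothing.
It fails at once if the dial or its peg is gripped or forced (fingers press on it with more than 20 N) (contact force between the fingers and dial above 20 N).
It fails at once if the jar is lifted or shoved away (moved more than 20 mm) (distance of sample_jar from where it was at the start of the episode above 0.02 m).
It fails at once if the bottle is lifted or shoved away (moved more than 20 mm) (distance of amber_bottle from where it was at the start of the episode above 0.02 m).
It also fails if it takes over 48 s, if anything falls off the work surface, if the arm or the gripper's body presses on something with over 40 N, if the wrist force passes 120 N, or if a joint passes its speed limit or range.

## Working session

There is one attempt and no reset: what is moved stays moved. The work goes in short steps, Python scripts to look and compute and a shell command to move; the robot and the scene stay as the last step left them, time stands still between calls to the robot, and variables do not carry over. Pictures are saved under pics/ and viewed, and the job is handed in when it is done.

```bash
ls; mkdir -p pics
python3 - <<'E'
from rig import r, optics, ticket
import cv2
print(r.sense(), r.pinch_z)
for n in ("top","side"):
    im=optics.grab_frame(n); cv2.imwrite(f"pics/{n}0.png",im[:,:,::-1])
    print(n,optics.camera_info(n))
E
```

```text
pics
{'clock': 0.0, 'qpos': array([-1.13939158e+00,  3.53628068e-01,  1.63416076e+00, -5.54801061e-06,
        1.15524360e+00, -2.41327583e-03]), 'qvel': array([-0.00013973, -0.00085681,  0.00066971,  0.0018947 , -0.00173533,
       -0.00101394]), 'joint_efforts': array([-1.71403644e-03, -6.05250049e+01, -3.42076313e+01,  6.12093868e-05,
        9.20864695e-03,  4.82537087e-05]), 'eef_pos': array([ 262.49080047, -566.6495041 ,  230.56285379]), 'tcp_rot': array([-3.14015287e+00,  1.59802384e-06,  4.33820269e-01]), 'contact_force': array([ 0.05339723, -0.02810731, -0.10766213]), 'wrist_torque': array([0.05262721, 0.04784596, 0.04983011]), 'opening': 1.0005771476908265} -18.700000000000003
top {'fx': 380.32707731901587, 'fy': 380.32707731901587, 'cx': 322.7725819514517, 'cy': 193.6371138224902, 'dist': array([0.00323348, 0.        , 0.        , 0.        , 0.        ]), 'world_from_camera': array([[ 2.06038136e-03, -9.74572933e-01,  2.24061046e-01,
         3.98940457e+02],
       [-9.99995633e-01, -2.48266953e-03, -1.60300136e-03,
         4.23271477e+00],
       [ 2.11851127e-03, -2.24056765e-01, -9.74573793e-01,
         9.18056480e+02],
       [ 0.00000000e+00,  0.00000000e+00,  0.00000000e+00,
         1.00000000e+00]])}
side {'fx': 421.24143578059363, 'fy': 421.24143578059363, 'cx': 318.0042043163761, 'cy': 204.74010194320888, 'dist': array([-0.09905912,  0.        ,  0.        ,  0.        ,  0.        ]), 'world_from_camera': array([[-9.96533048e-01,  7.21429439e-02, -4.14400759e-02,
         6.32011453e+02],
       [ 8.14302058e-02,  7.43630748e-01, -6.63613165e-01,
         6.47681036e+02],
       [-1.70588928e-02, -6.64686924e-01, -7.46927230e-01,
         8.00429284e+02],
       [ 0.00000000e+00,  0.00000000e+00,  0.00000000e+00,
         1.00000000e+00]])}
```

View pics/top0.png

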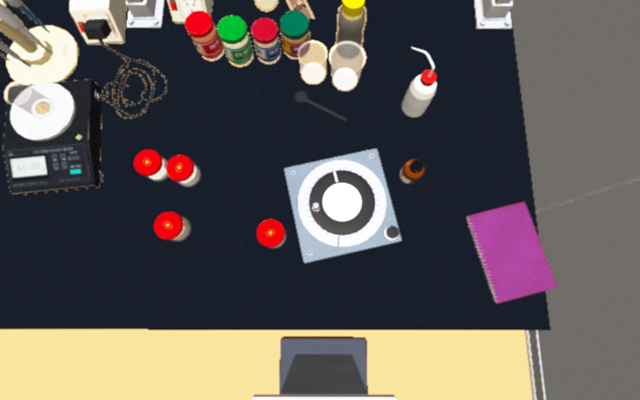

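View pics/side0.png

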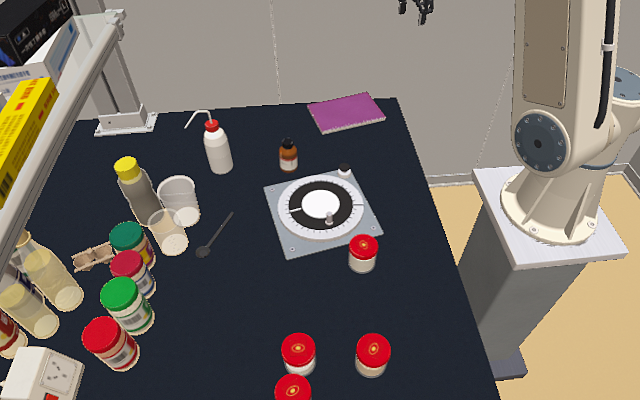

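The top view shows the viewer around (342,205). The index mark is near (336,177), the peg near (316,207), the button near (392,232) and the long line near (338,241). I'll enlarge it to read these more closely.

Run:
```python
import cv2
im=cv2.imread("pics/top0.png")[140:270,270:430]
cv2.imwrite("pics/top0c.png",cv2.resize(im,None,fx=4.5,fy=4.5,interpolation=cv2.INTER_CUBIC))
im=cv2.imread("pics/side0.png")[155:265,255:395]
cv2.imwrite("pics/side0c.png",cv2.resize(im,None,fx=5,fy=5,interpolation=cv2.INTER_CUBIC))
```

```text
(no output)
```

View pics/top0c.png

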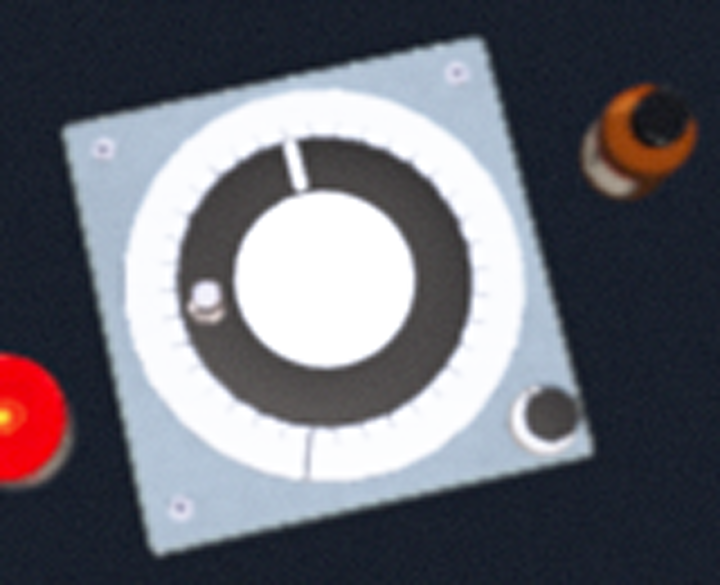

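View pics/side0c.png

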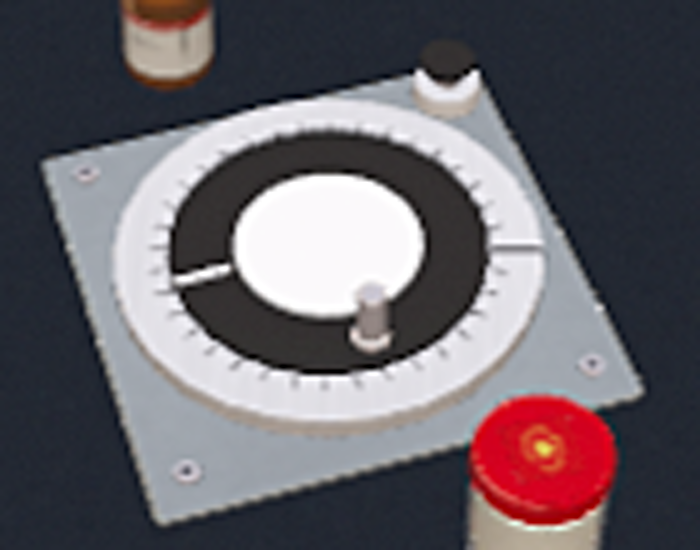

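The long line runs from crop (310,430) to (307,478). The index mark's outer end is at (291,141), the peg top at (207,293) and the button top at (552,414).

```bash
cat > h.py <<'E'
import numpy as np, cv2
from rig import r, optics, ticket
def pt(info,uv,z):
    K=np.array([[info["fx"],0,info["cx"]],[0,info["fy"],info["cy"]],[0,0,1]])
    p=cv2.undistortPoints(np.array([[uv]],float),K,np.array(info["dist"]))[0,0]
    T=info["world_from_camera"]; d=T[:3,:3]@[p[0],p[1],1]; o=T[:3,3]
    return (o+d*(z-o[2])/d[2])
def proj(info,P):
    T=np.linalg.inv(info["world_from_camera"]); 
    K=np.array([[info["fx"],0,info["cx"]],[0,info["fy"],info["cy"]],[0,0,1]])
    return cv2.projectPoints(np.array(P,float).reshape(-1,1,3),cv2.Rodrigues(T[:3,:3])[0],T[:3,3],K,np.array(info["dist"]))[0][:,0]
E
python3 - <<'E'
from h import *
np.set_printoptions(precision=1,suppress=True)
i=optics.camera_info("top"); f=lambda u,v:(270+(u+.5)/4.5-.5,140+(v+.5)/4.5-.5)
s=optics.camera_info("side"); g=lambda u,v:(255+(u+.5)/5-.5,155+(v+.5)/5-.5)
def show(n,a,b,z):
    print(n,pt(i,f(*a),z) if a else '',pt(s,g(*b),z) if b else '')
show("idx",(291,141),(173,280),31);show("tgt",(310,430),(491,246),26);show("tgt_out",(307,479),(543,246),26)
show("peg",(207,291),(373,291),65);show("lock",(552,413),(447,60),40)
show("win",(325,279),(328,245),31)
for c,d in (((65,128),(645,392)),((485,38),(160,523)),((592,456),(482,70)),((155,553),(645,392))): show("corner",c,d,12)
# dial ellipse edges
for c in ((178,280),(472,280),(325,136),(325,427)): show("rim",c,None,31)
show("jar",(5,418),(543,455),72);show("bot",(662,115),(165,-10),95)
E
```

```text
idx [659.5 -25.   31. ] [660.3 -23.7  31. ]
tgt [504.1 -34.4  26. ] [503.5 -35.2  26. ]
tgt_out [478.6 -32.6  26. ] [478.  -32.7  26. ]
peg [570.1  19.2  65. ] [567.6  21.5  65. ]
lock [ 511.5 -158.4   40. ] [ 510.9 -155.1   40. ]
win [583.5 -42.7  31. ] [583.7 -39.1  31. ]
corner [672.2  99.   12. ] [441.2  51.3  12. ]
corner [ 725.2 -134.3   12. ] [672.2 104.2  12. ]
corner [ 492.3 -183.8   12. ] [ 488.5 -174.9   12. ]
corner [441.4  46.3  12. ] [441.2  51.3  12. ]
rim [582.8  35.1  31. ] 
rim [ 583.2 -120.5   31. ] 
rim [662.3 -43.4  31. ] 
rim [505.1 -41.9  31. ] 
jar [504.3 118.7  72. ] [505.2 125.9  72. ]
bot [ 654.7 -209.3   95. ] [ 655.1 -162.5   95. ]
```

```bash
python3 -m jog '255 32 -23 0 0 0 0; 255 32 -23 0 0 0 0; 255 32 -23 0 0 0 0; 255 32 -23 0 0 0 0; 255 32 -23 0 0 0 0' 20; python3 -m jog '255 32 -23 2 0 0 0; 255 32 -23 2 0 0 0; 255 32 -23 2 0 0 0; 255 32 -23 2 0 0 0; 255 32 -23 2 0 0 0'; python3 -m jog '255 32 -23 5 0 0 0; 255 32 -23 5 0 0 0; 255 32 -23 5 0 0 0; 255 32 -23 5 0 0 0; 255 32 -23 5 0 0 0'
```

```text
clock: 0.52
eef_pos: [358.2, -395.2, 228.0]
tcp_rot: [-3.14, 0.002, 0.424]
contact_force: [0.4, 0.0, 0.6]
opening: 0.296
clock: 0.93
eef_pos: [458.8, -215.3, 217.1]
tcp_rot: [-3.14, 0.002, 0.422]
contact_force: [1.2, -0.3, -0.2]
opening: -0.003
clock: 1.35
eef_pos: [560.2, -35.1, 191.2]
tcp_rot: [-3.141, 0.002, 0.422]
contact_force: [0.3, -0.3, 0.7]
opening: -0.001
```

```bash
cat >> h.py <<'E'
from scipy.spatial.transform import Rotation as Ro
C=np.array([583.3,-42.]); 
def go(x,y,z,yaw_deg):
    s=r.sense(); R=Ro.from_euler('xyz',s['tcp_rot']); d=R.inv().apply(np.array([x,y,z])-s['eef_pos'])
    w=(R.inv()*Ro.from_euler('xyz',[np.pi,0,np.deg2rad(yaw_deg)])).as_rotvec(degrees=True)
    print("eef",s['eef_pos'].round(1),"yaw",np.rad2deg(s['tcp_rot'][2]).round(1),"q6",s['qpos'][5].round(2),"F",s['contact_force'].round(1),"t",round(s['clock'],2)); print("shift",d.round(1),"turn",w.round(1))
E
python3 - <<'E'
from h import *
info=optics.camera_info("wrist"); im=optics.grab_frame("wrist"); cv2.imwrite("pics/w1.png",im[:,:,::-1])
np.save("w1.npy",info,allow_pickle=True)
go(598,27,120,13)
print(proj(info,[[583.3,-42,31],[504,-34.8,26],[659.8,-24.5,31],[569,20,65],[511,-156.5,40]]).round(1))
E
```

```text
eef [563.3 -29.5 190.4] yaw 24.3 q6 1.09 F [2.4 4.1 0.1] t 1.4
shift [ 54.8 -37.1  70.6] turn [-0.2 -0.  11.3]
[[335.3 162.2]
 [292.9 234. ]
 [354.9  71. ]
 [257.9 153.2]
 [412.4 281.9]]
```

View pics/w1.png

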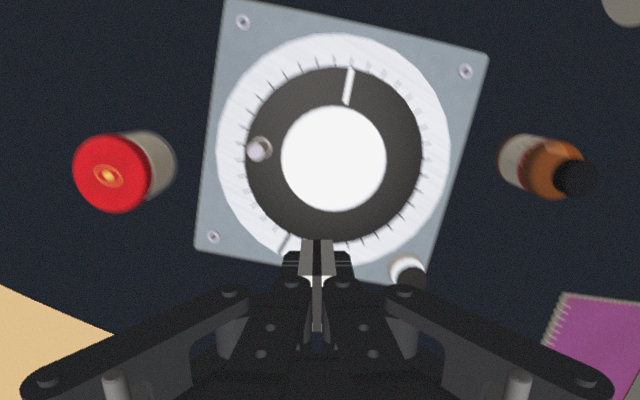

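The motion blurs this view. It still shows the peg at (259,149), the index mark at (350,85) and the button at (410,277), within a few pixels of the positions I computed. I'll move on to the start point behind the peg.

```bash
python3 -m jog '255 27 -18 20 0 0 0; 255 27 -18 20 0 0 0; 255 0 0 15 0 0 5.6; 255 0 0 15 0 0 5.6; 255 0 0 0 0 0 0'; python3 -c "
from h import *
go(598,27,47,13)"
```

```text
clock: 1.82
eef_pos: [598.9, 30.8, 118.8]
tcp_rot: [-3.138, -0.001, 0.229]
contact_force: [-0.1, 0.1, -0.8]
opening: 0.0
eef [598.9  30.8 118.8] yaw 13.1 q6 1.39 F [-0.1  0.1 -0.8] t 1.82
shift [-1.8  3.7 71.8] turn [-0.2 -0.1  0.1]
```

```bash
python3 -m jog '255 -2 4 0 0 0 0;255 0 0 0 0 0 0';python3 - <<'E'
from h import *
info=optics.camera_info("wrist"); im=optics.grab_frame("wrist"); cv2.imwrite("pics/w2.png",im[:,:,::-1])
np.save("w2.npy",info,allow_pickle=True)
print(proj(info,[[583.3,-42,31],[504,-34.8,26],[659.8,-24.5,31],[569,20,65],[511,-156.5,40],[598,27,47]]).round(1))
E
```

```text
clock: 1.98
eef_pos: [596.9, 26.2, 118.3]
tcp_rot: [-3.138, 0.001, 0.235]
contact_force: [-0.2, 0.2, 0.3]
opening: -0.0
[[405.6 243.5]
 [365.  329.3]
 [414.6 132.6]
 [317.  263.6]
 [515.3 359.7]
 [317.  209.2]]
```

View pics/w2.png

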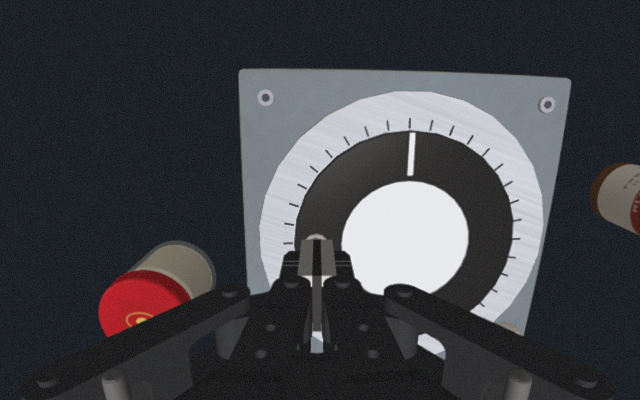

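Run:
```python
from h import *
info=np.load("w2.npy",allow_pickle=True).item()
u=lambda a,rr:[583.3+rr*np.cos(np.deg2rad(a)),-42+rr*np.sin(np.deg2rad(a))]
print(proj(info,[u(103,64)+[65],u(103,64)+[31],u(103,64)+[36],u(103,80)+[31],[596.9,26.2,118.3]]).round(1))
for uv,z in (((411.5,133),31),((405,238),31),((316,237),36),((316,237),65)): print(uv,z,pt(info,uv,z).round(1))
im=cv2.imread("pics/w2.png")[190:310,240:400]
cv2.imwrite("pics/w2c.png",cv2.resize(im,None,fx=4.5,fy=4.5,interpolation=cv2.INTER_CUBIC))
```

```text
[[316.4 263.6]
 [316.6 242.9]
 [316.5 245.6]
 [294.2 242.7]
 [317.8 257. ]]
(411.5, 133) 31 [659.  -22.6  31. ]
(405, 238) 31 [587.2 -40.3  31. ]
(316, 237) 36 [575.1  22.2  36. ]
(316, 237) 65 [586.   24.7  65. ]
```

View pics/w2c.png

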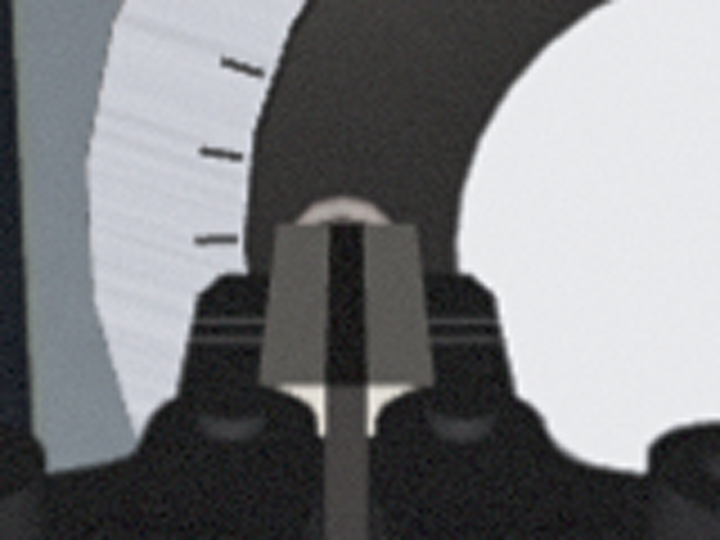

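The round feature at (316,234) just beyond the fingertips is the front edge of the peg's foot, where I expected it. I'll lower the fingers behind the peg.

```bash
python3 -m jog '255 1 0 20 0 0 0;255 0 0 20 0 0 0;255 0 0 16 0 0 0;255 0 0 12 0 0 0; 255 0 0 3 0 0 0';python3 - <<'E'
from h import *
go(598,27,47,13)
E
```

```text
clock: 2.45
eef_pos: [603.0, 23.8, 52.9]
tcp_rot: [-3.141, -0.012, 0.239]
contact_force: [-0.4, -0.9, -0.3]
opening: 0.002
eef [603.   23.8  52.9] yaw 13.7 q6 1.36 F [-0.4 -0.9 -0.3] t 2.45
shift [-4.2 -4.3  5.9] turn [-0.1 -0.7  0.7]
```

```bash
cat >> h.py <<'E'
def pose(phi,off=18.,z=47.):
    p=np.deg2rad(phi); u=np.array([np.cos(p),np.sin(p)]); t=np.array([-u[1],u[0]])
    xy=C+64*u-off*t
    return np.r_[xy,z],Ro.from_euler('xyz',[np.pi,0,p-np.pi/2])
def plan(phis,off=18.,z=47.):
    s=r.sense(); P=s['eef_pos'];R=Ro.from_euler('xyz',s['tcp_rot'])
    d=P[:2]-C; y=R.apply([0,1,0])
    print("eef",P.round(1),"F",s['contact_force'].round(1),"t",round(s['clock'],2),"yawphi",(np.rad2deg(s['tcp_rot'][2])+90).round(1),
      "phi",round(np.rad2deg(np.arctan2(d[1],d[0])+np.arctan2(off,64)),1),"rad",np.hypot(*d).round(1),"want",np.hypot(64,off).round(1))
    for f in phis:
        P2,R2=pose(f,off,z); print(f,R.inv().apply(P2-P).round(1),(R.inv()*R2).as_rotvec(degrees=True).round(1)); P,R=P2,R2
E
python3 -c "
from h import *
plan([92,96,100,104,108])"
```

```text
eef [603.   23.8  52.9] F [-0.4 -0.9 -0.3] t 2.45 yawphi 103.7 phi 89.0 rad 68.7 want 66.5
92 [-4.2  0.2  5.9] [-0.1 -0.7 11.7]
96 [-4.5 -1.1 -0. ] [ 0.  0. -4.]
100 [-4.5 -1.1 -0. ] [ 0.  0. -4.]
104 [-4.5 -1.1 -0. ] [ 0.  0. -4.]
108 [-4.5 -1.1 -0. ] [-0.  0. -4.]
```

```bash
python3 -m jog '255 -4 -1 5 0 -0.7 3;255 -4 0 1 0 0 3;255 0 0 0 0 0 0'; python3 -c "
from h import *
plan([100,104,108])"
```

```text
clock: 2.7
eef_pos: [595.6, 22.0, 48.1]
tcp_rot: [-3.141, -0.0, 0.132]
contact_force: [0.8, 0.5, 1.3]
opening: -0.002
eef [595.6  22.   48.1] F [0.8 0.5 1.3] t 2.7 yawphi 97.6 phi 94.8 rad 65.1 want 66.5
100 [-5.4 -2.9  1.1] [-0.1 -0.  -2.4]
104 [-4.5 -1.1 -0. ] [ 0.  0. -4.]
108 [-4.5 -1.1 -0. ] [-0.  0. -4.]
```

```bash
python3 -m jog '255 -4 -2 1 0 0 -2;255 -3.5 -1 0 0 0 -3;255 -3.5 -1 0 0 0 -3;255 -4.5 -1.1 0 0 0 -4;255 -4.5 -1.1 0 0 0 -4'; python3 -c "
from h import *
plan([112,116,120,124,128])"
```

```text
clock: 3.12
eef_pos: [579.8, 22.7, 52.3]
tcp_rot: [3.139, -0.01, 0.43]
contact_force: [2.4, 2.0, -1.0]
opening: 0.001
eef [579.8  22.7  52.3] F [ 2.4  2.  -1. ] t 3.12 yawphi 114.6 phi 108.8 rad 64.8 want 66.5
112 [-2.9 -2.9  5.2] [ 0.1 -0.6  2.6]
116 [-4.5 -1.1 -0. ] [ 0.  0. -4.]
120 [-4.5 -1.1 -0. ] [-0.  0. -4.]
124 [-4.5 -1.1 -0. ] [ 0.  0. -4.]
128 [-4.5 -1.1 -0. ] [ 0.  0. -4.]
```

```bash
python3 -m jog '255 -4 -2 3 0 -0.6 -1;255 -4.5 -1.5 1 0 0 -4;255 -4.5 -1.5 1 0 0 -4;255 -4.5 -1.1 0.5 0 0 -4;255 -4.5 -1.1 0 0 0 -4'; python3 -c "
from h import *
plan([130,134])"; python3 -m jog '255 -4.5 -1.1 0 0 0 -3'; python3 -c "
from h import *
plan([134,139,144,149,154])"
```

```text
clock: 3.53
eef_pos: [562.1, 18.5, 51.1]
tcp_rot: [3.133, -0.006, 0.743]
contact_force: [1.3, 1.3, -1.6]
opening: -0.0
eef [562.1  18.5  51.1] F [ 1.3  1.3 -1.6] t 3.53 yawphi 132.5 phi 125.0 rad 64.1 want 66.5
130 [-4.5 -4.3  4.1] [ 0.5 -0.4  2.5]
134 [-4.5 -1.1 -0. ] [ 0.  0. -4.]
clock: 3.62
eef_pos: [558.5, 16.5, 51.7]
tcp_rot: [3.133, -0.007, 0.799]
contact_force: [0.7, 1.6, -0.9]
opening: -0.001
eef [558.5  16.5  51.7] F [ 0.7  1.6 -0.9] t 3.62 yawphi 135.8 phi 128.7 rad 63.5 want 66.5
134 [-4.7 -4.9  4.6] [ 0.5 -0.4  1.8]
139 [-5.6 -1.3 -0. ] [ 0.  0. -5.]
144 [-5.6 -1.3 -0. ] [-0.  0. -5.]
149 [-5.6 -1.3 -0. ] [-0.  0. -5.]
154 [-5.6 -1.3 -0. ] [ 0.  0. -5.]
```

```bash
python3 -m jog '255 -4.7 -3 3 0.5 -0.4 -1;255 -5.2 -2.5 1.5 0 0 -3;255 -5.2 -2 1 0 0 -4;255 -5.2 -1.5 1 0 0 -4;255 -5.2 -1.5 0.5 0 0 -4'; python3 -c "
from h import *
plan([154,158])"
```

```text
clock: 4.03
eef_pos: [538.7, 4.0, 48.3]
tcp_rot: [3.135, -0.004, 1.091]
contact_force: [0.5, 2.9, -0.1]
opening: -0.002
eef [538.7   4.   48.3] F [ 0.5  2.9 -0.1] t 4.03 yawphi 152.5 phi 149.9 rad 64.1 want 66.5
154 [-3.8 -3.7  1.3] [ 0.4 -0.2 -1.5]
158 [-4.5 -1.1 -0. ] [-0.  0. -4.]
```

```bash
python3 -m jog '255 -5 -3 1.5 0.4 -0.2 -2;255 -5.2 -2 1 0 0 -5;255 -5.2 -2 1 0 0 -5;255 -5.2 -1.5 0.5 0 0 -5;255 -5.2 -1.5 0.5 0 0 -5'; python3 -c "
from h import *
plan([176,180])"
```

```text
clock: 4.45
eef_pos: [523.1, -16.5, 46.9]
tcp_rot: [3.138, -0.001, 1.493]
contact_force: [-0.6, 1.5, 1.1]
opening: -0.002
eef [523.1 -16.5  46.9] F [-0.6  1.5  1.1] t 4.45 yawphi 175.5 phi 172.8 rad 65.4 want 66.5
176 [-3.2 -2.1 -0.1] [ 0.2 -0.1 -0.5]
180 [-4.5 -1.1 -0. ] [ 0.  0. -4.]
```

Run:
```python
from h import *
for n,(a,b,c,d) in (("side",(155,265,255,395)),("top",(140,270,270,430))):
    im=optics.grab_frame(n)[a:b,c:d,::-1]; cv2.imwrite(f"pics/{n}1.png",cv2.resize(im,None,fx=4.5,fy=4.5,interpolation=cv2.INTER_CUBIC))
```

```text
(no output)
```

View pics/side1.png

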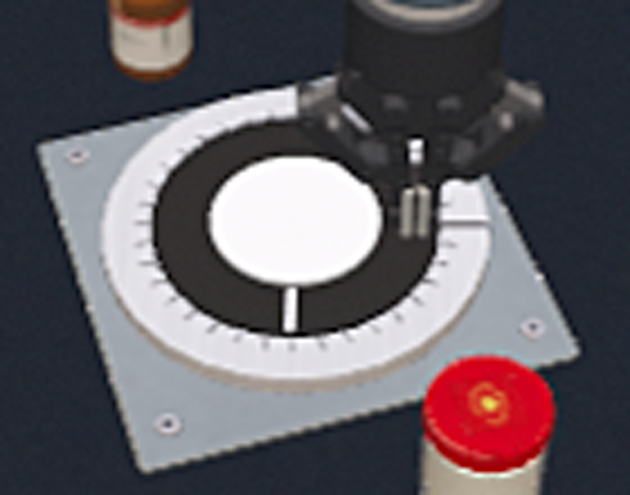

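View pics/top1.png

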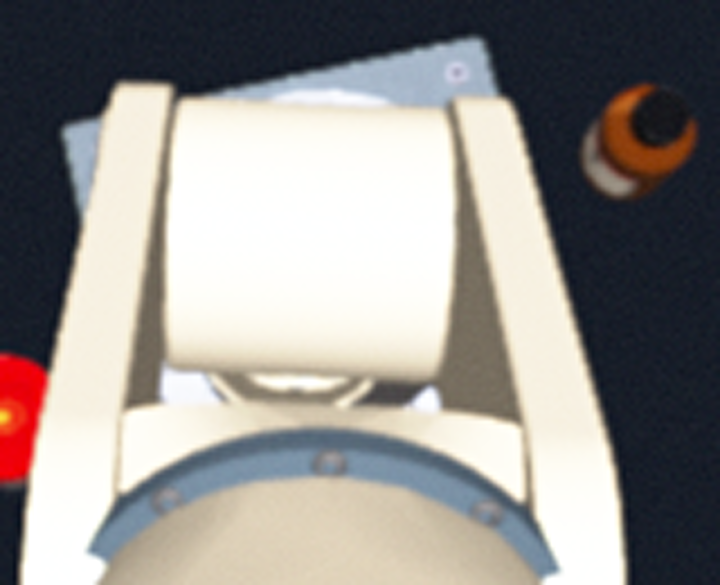

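The side view shows the index mark's outer end at crop (290,332), now on the jar side, so the peg is following. The top camera is blocked by the arm. I'll compute the index angle.

```bash
cat >> h.py <<'E'
def sidea(u,v,z=31,f=4.5):
    p=pt(optics.camera_info("side"),(255+(u+.5)/f-.5,155+(v+.5)/f-.5),z); d=p[:2]-C
    return p.round(1),np.rad2deg(np.arctan2(d[1],d[0])).round(1)
E
python3 -c "
from h import *
print(sidea(290,332), sidea(441,222,26))
plan([180])"
```

```text
(array([592.9,  37.8,  31. ]), np.float64(83.1)) (array([504. , -34.7,  26. ]), np.float64(174.8))
eef [523.1 -17.   46.9] F [-0.3  1.1  0. ] t 4.55 yawphi 175.3 phi 173.2 rad 65.1 want 66.5
180 [-7.3 -3.3 -0.2] [ 0.2 -0.  -4.7]
```

```bash
python3 -m jog '255 -5.2 -2.5 0.5 0.2 0 -4;255 -5.2 -1.7 0.5 0 0 -5;255 -5.2 -1.7 0.5 0 0 -5;255 -5.2 -1.5 0.5 0 0 -5;255 -5.2 -1.5 0.5 0 0 -5'; python3 -c "
from h import *
plan([204])"
```

```text
clock: 4.97
eef_pos: [518.0, -42.2, 46.2]
tcp_rot: [3.139, -0.001, 1.905]
contact_force: [-1.4, 2.1, 1.5]
opening: -0.001
eef [518.  -42.2  46.2] F [-1.4  2.1  1.5] t 4.97 yawphi 199.1 phi -164.1 rad 65.3 want 66.5
204 [-8.7 -3.5 -0.8] [ 0.1 -0.  -4.9]
```

```bash
python3 -m jog '255 -5.2 -2.2 0 0 0 -4;255 -5.2 -1.7 0 0 0 -5;255 -5.2 -1.7 0 0 0 -5;255 -5.2 -1.5 0 0 0 -5;255 -5.2 -1.5 0 0 0 -5'; python3 -c "
from h import *
plan([-136])"
```

```text
clock: 5.38
eef_pos: [522.6, -68.4, 46.9]
tcp_rot: [3.141, -0.002, 2.325]
contact_force: [-1.5, 1.1, -1.7]
opening: -0.002
eef [522.6 -68.4  46.9] F [-1.5  1.1 -1.7] t 5.38 yawphi 223.2 phi -140.8 rad 66.2 want 66.5
-136 [-5.2 -2.  -0.1] [ 0.1 -0.1 -0.8]
```

```bash
python3 -m jog '255 -5.2 -2 0 0 0 -4;255 -5.2 -1.7 0 0 0 -5;255 -5.2 -1.7 0 0 0 -5;255 -5.2 -1.5 0 0 0 -5'; python3 -c "
from h import *
plan([-110])"
```

```text
clock: 5.72
eef_pos: [533.4, -86.6, 47.1]
tcp_rot: [3.141, -0.006, 2.658]
contact_force: [-3.3, 0.1, 0.6]
opening: -0.001
eef [533.4 -86.6  47.1] F [-3.3  0.1  0.6] t 5.72 yawphi 242.3 phi -122.5 rad 66.9 want 66.5
-110 [-14.2  -3.2  -0. ] [ 0.1 -0.3 -7.7]
```

```bash
python3 -m jog '255 -5.2 -1.5 0 0 0 -4;255 -5.2 -1.3 0 0 0 -5;255 -5.2 -1.3 0 0 0 -5;255 -3 -0.8 0 0 0 -3; 255 0 0 0 0 0 0'
python3 - <<'E'
from h import *
plan([-95])
for n,(a,b,c,d) in (("side",(155,265,255,395)),):
    im=optics.grab_frame(n)[a:b,c:d,::-1]; cv2.imwrite(f"pics/{n}2.png",cv2.resize(im,None,fx=4.5,fy=4.5,interpolation=cv2.INTER_CUBIC))
im=optics.grab_frame("wrist"); cv2.imwrite("pics/w3.png",im[:,:,::-1])
E
```

```text
clock: 6.13
eef_pos: [548.1, -98.7, 47.2]
tcp_rot: [3.141, -0.012, 2.956]
contact_force: [-1.1, 0.3, -0.1]
opening: -0.001
eef [548.1 -98.7  47.2] F [-1.1  0.3 -0.1] t 6.13 yawphi 259.4 phi -106.2 rad 66.8 want 66.5
-95 [-12.5  -3.2   0.1] [ 0.1 -0.7 -5.6]
```

View pics/side2.png

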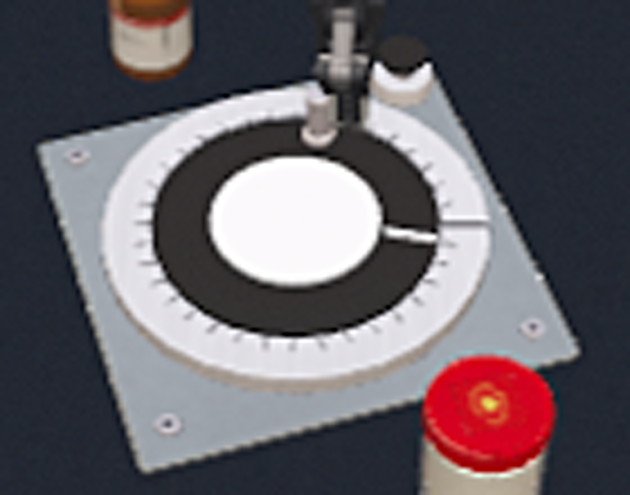

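View pics/w3.png

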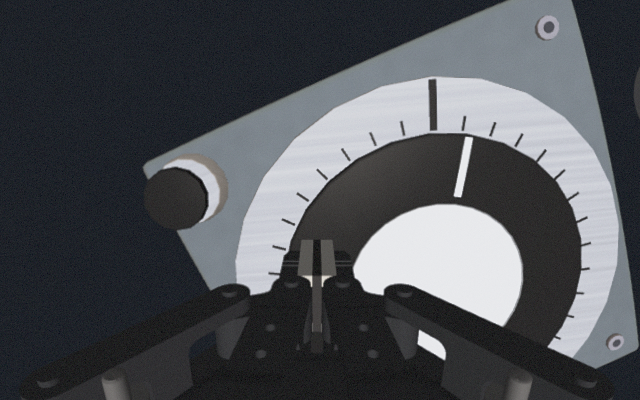

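The wrist view is clear: the index mark's end is at (470,138), the target line's inner end at (433,130) and its outer end at (432,79).

```bash
cat >> h.py <<'E'
def ang(info,uv,z):
    p=pt(info,uv,z); d=p[:2]-C; return p.round(1),np.rad2deg(np.arctan2(d[1],d[0])).round(1)%360
E
python3 -c "
from h import *
i=optics.camera_info('wrist')
print(ang(i,(470,138),31),ang(i,(458,196),31),ang(i,(433.5,130),26),ang(i,(432.5,79),26))
print(sidea(437,239),sidea(440,222,26))
plan([-102,-99,-96,-95])"
```

```text
(array([508.8, -17.9,  31. ]), np.float64(162.1)) (array([535.5, -26.1,  31. ]), np.float64(161.6)) (array([502.6, -32.9,  26. ]), np.float64(173.6)) (array([479.4, -30.6,  26. ]), np.float64(173.7))
(array([508.6, -18.4,  31. ]), np.float64(162.4)) (array([504.5, -34.8,  26. ]), np.float64(174.8))
eef [548.  -98.4  47.3] F [0.6 0.6 0.4] t 6.23 yawphi 259.2 phi -106.3 rad 66.5 want 66.5
-102 [-4.7 -1.6  0.2] [ 0.  -0.6  1.2]
-99 [-3.4 -0.9 -0. ] [ 0.  0. -3.]
-96 [-3.4 -0.9 -0. ] [ 0.  0. -3.]
-95 [-1.1 -0.3 -0. ] [-0.  0. -1.]
```

```bash
python3 -m jog '255 -4.5 -1.3 0 0 -0.3 -1;255 -3.4 -1 0 0 0 -2.5;255 -2.5 -0.8 0 0 0 -2;255 0 0 0 0 0 0'
python3 - <<'E'
from h import *
plan([-95])
im=optics.grab_frame("wrist"); cv2.imwrite("pics/w4.png",im[:,:,::-1])
cv2.imwrite("pics/w4c.png",cv2.resize(im[60:260,350:600,::-1],None,fx=3,fy=3,interpolation=cv2.INTER_CUBIC))
E
```

```text
clock: 6.57
eef_pos: [557.3, -102.7, 47.3]
tcp_rot: [3.14, -0.007, 3.045]
contact_force: [-0.1, 0.6, 0.6]
opening: 0.003
eef [ 557.3 -102.7   47.3] F [-0.1  0.6  0.6] t 6.57 yawphi 264.5 phi -97.5 rad 66.0 want 66.5
-95 [-2.6 -1.3  0.2] [ 0.1 -0.4 -0.5]
```

View pics/w4c.png

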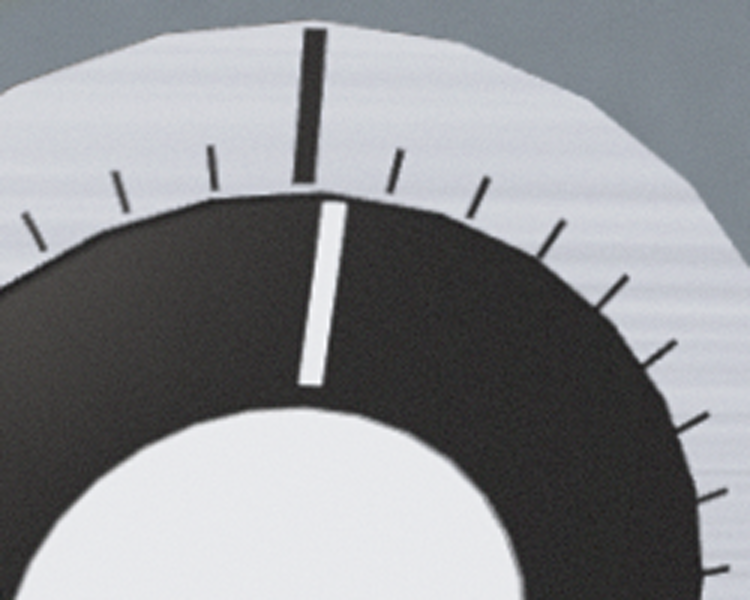

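The index end is at crop (335,201) and the target's inner end at (304,183). It still needs a few degrees.

```bash
python3 -c "
from h import *
i=optics.camera_info('wrist')
g=lambda u,v:(350+(u+.5)/3-.5,60+(v+.5)/3-.5)
for a,z in (((335,201),31),((311,385),31),((304,183),26),((316,29),26)): print(ang(i,g(*a),z))
plan([-95])"
```

```text
(array([505.5, -30. ,  31. ]), np.float64(171.2))
(array([534.2, -33.9,  31. ]), np.float64(170.7))
(array([502.6, -32.9,  26. ]), np.float64(173.6))
(array([479.5, -30.6,  26. ]), np.float64(173.7))
eef [ 557.3 -102.6   47.3] F [0.  0.6 0.8] t 6.62 yawphi 264.4 phi -97.5 rad 65.9 want 66.5
-95 [-2.6 -1.4  0.2] [ 0.1 -0.4 -0.6]
```

```bash
python3 -m jog '255 -1.5 -0.6 0 0 -0.2 -0.5;255 -1 -0.3 0 0 0 -0.5;255 0 0 0 0 0 0'
python3 - <<'E'
from h import *
plan([-95])
im=optics.grab_frame("wrist"); cv2.imwrite("pics/w5.png",im[:,:,::-1])
cv2.imwrite("pics/w5c.png",cv2.resize(im[60:260,350:600,::-1],None,fx=3,fy=3,interpolation=cv2.INTER_CUBIC))
E
```

```text
clock: 6.87
eef_pos: [559.4, -103.4, 47.2]
tcp_rot: [3.14, -0.003, 3.058]
contact_force: [-1.1, 0.2, -0.1]
opening: -0.0
eef [ 559.4 -103.4   47.2] F [-1.1  0.2 -0.1] t 6.87 yawphi 265.2 phi -95.5 rad 65.8 want 66.5
-95 [-0.4 -0.8  0.2] [ 0.1 -0.2  0.2]
```

View pics/w5c.png

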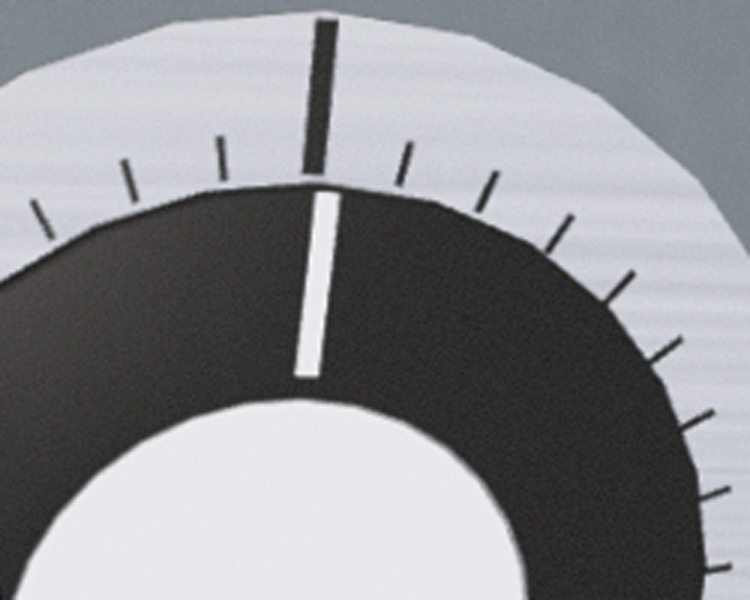

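```bash
python3 -c "
from h import *
i=optics.camera_info('wrist')
g=lambda u,v:(350+(u+.5)/3-.5,60+(v+.5)/3-.5)
C[:]=583,-40.8
for a,z in (((328,192),31),((307,377),31),((313,174),26),((327,19),26)): print(ang(i,g(*a),z))
"
```

```text
(array([505.2, -32.7,  31. ]), np.float64(174.1))
(array([534. , -35.7,  31. ]), np.float64(174.1))
(array([502.5, -33.1,  26. ]), np.float64(174.6))
(array([479.3, -30.9,  26. ]), np.float64(174.6))
```

The index mark and the line now agree to about 0.5°. I'll back the fingers off the peg, rise and check again.

```bash
python3 -m jog '255 3 0 0 0 0 0;255 5 0 0 0 0 0;255 5 0 0 0 0 0;255 0 0 -25 0 0 0;255 0 0 -30 0 0 0'; python3 -m jog '255 0 0 -15 0 0 0;255 0 0 0 0 0 0; 255 0 0 0 0 0 0'
python3 - <<'E'
from h import *
go(511.2,-156.8,60,175)
im=optics.grab_frame("wrist"); cv2.imwrite("pics/w6.png",im[:,:,::-1]); 
i=optics.camera_info("wrist"); print(proj(i,[[511.2,-156.8,40],[493,-179,12]]))
E
```

```text
clock: 7.33
eef_pos: [541.4, -101.6, 98.4]
tcp_rot: [3.139, -0.012, 3.057]
contact_force: [0.1, -0.8, 0.1]
opening: -0.001
clock: 7.58
eef_pos: [542.8, -102.1, 118.8]
tcp_rot: [3.14, -0.005, 3.056]
contact_force: [-0.5, 0.1, 0.3]
opening: -0.001
eef [ 542.8 -102.1  118.8] yaw 175.1 q6 -1.68 F [-0.5  0.1  0.3] t 7.58
shift [ 26.5 -57.3  58.8] turn [ 0.1 -0.3  0.1]
[[228.19318086 171.35313644]
 [204.00691274 142.67596959]]
```

View pics/w6.png

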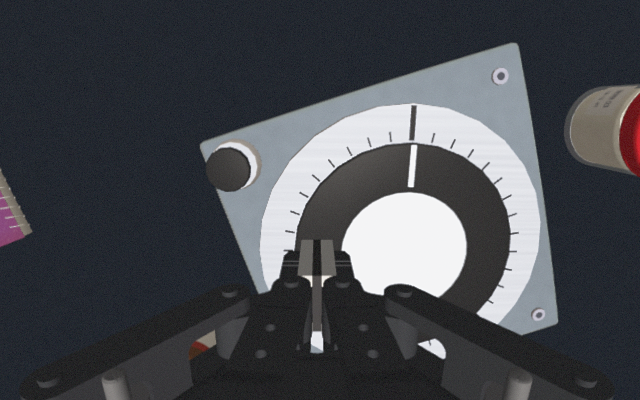

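The index mark at (413,150) and the long line at (412,122) form one straight line. The button top is at (229,169), against (228,171) predicted. I'll move over it and press.

```bash
python3 -m jog '255 9 -19 0 0 0 0;255 9 -19 0 0 0 0;255 8 -18 0 0 0 0;255 0 0 20 0 0 0;255 0 0 20 0 0 0'; python3 -c "
from h import *
go(511.2,-156.8,60,175)"
```

```text
clock: 8.05
eef_pos: [510.7, -157.1, 75.9]
tcp_rot: [3.14, -0.003, 3.058]
contact_force: [0.3, 1.1, -0.6]
opening: -0.001
eef [ 510.7 -157.1   75.9] yaw 175.2 q6 -1.79 F [ 0.3  1.1 -0.6] t 8.05
shift [-0.5  0.3 15.9] turn [ 0.1 -0.2  0.2]
```

```bash
python3 -m jog '255 0 0 15 0 0 0;255 0 0 10 0 0 0;255 0 0 5 0 0 0;255 0 0 3 0 0 0;255 0 0 3 0 0 0'; python3 -m jog '255 0 0 4 0 0 0;255 0 0 4 0 0 0'
```

```text
clock: 8.47
eef_pos: [506.6, -156.8, 31.8]
tcp_rot: [3.139, -0.01, 3.056]
contact_force: [-1.0, -1.1, 4.0]
opening: 0.0
clock: 8.63
eef_pos: [506.9, -156.9, 29.1]
tcp_rot: [3.139, -0.011, 3.057]
contact_force: [-26.0, 7.0, 98.1]
opening: -0.003
```

The force reached 98 N, so the button is at its bottom stop. I'll back off at once.

```bash
python3 -m jog '255 0 0 -3 0 0 0'; python3 -m jog '255 0 0 -10 0 0 0;255 0 0 -25 0 0 0;255 0 0 -30 0 0 0;255 0 0 -30 0 0 0'
python3 - <<'E'
from h import *
go(511.2,-156.8,60,175)
im=optics.grab_frame("wrist"); cv2.imwrite("pics/w7.png",im[:,:,::-1])
im=optics.grab_frame("side")[155:265,255:395,::-1]; cv2.imwrite("pics/side3.png",cv2.resize(im,None,fx=4.5,fy=4.5,interpolation=cv2.INTER_CUBIC))
i=optics.camera_info("wrist"); print(proj(i,[[511.2,-156.8,40],[511.2,-156.8,30]]))
E
```

```text
clock: 8.72
eef_pos: [507.0, -156.9, 33.9]
tcp_rot: [3.139, -0.011, 3.057]
contact_force: [0.5, 0.7, 0.2]
opening: 0.005
clock: 9.05
eef_pos: [505.0, -155.6, 129.9]
tcp_rot: [3.137, -0.018, 3.058]
contact_force: [0.8, -0.3, 0.6]
opening: -0.001
eef [ 505.  -155.6  129.9] yaw 175.2 q6 -1.79 F [ 0.8 -0.3  0.6] t 9.05
shift [-7.6 -1.  69.8] turn [ 0.3 -1.1  0.2]
[[315.80378    208.94158164]
 [315.79753409 205.26506914]]
```

View pics/w7.png

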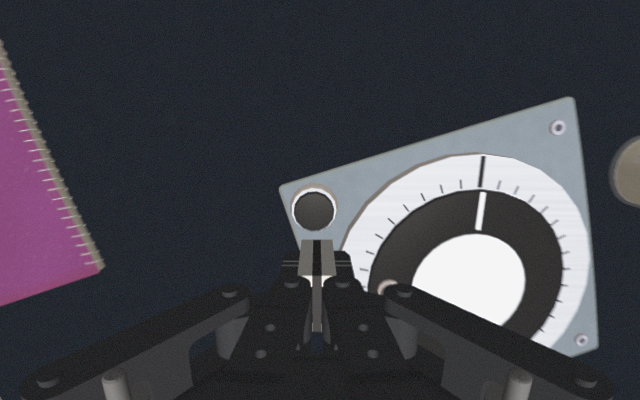

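View pics/side3.png

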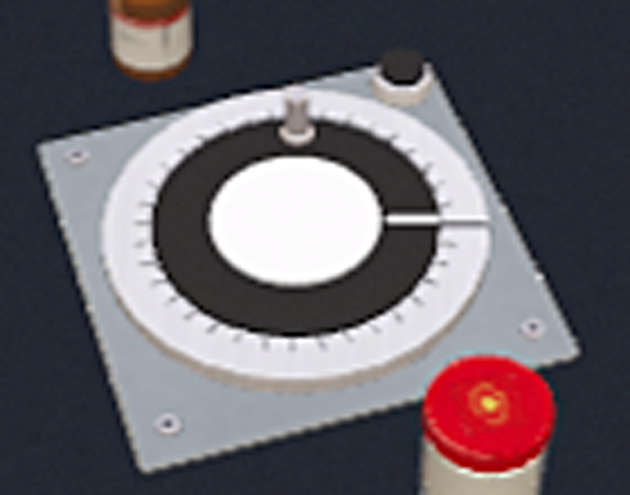

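```bash
python3 -m jog '255 0 0 0 0 0 0;255 0 0 0 0 0 0;255 0 0 0 0 0 0'
python3 - <<'E'
from h import *
i=optics.camera_info("side")
for z in (40,30):
    u=proj(i,[[511.2,-156.8,z]])[0]; print("lock",z,((u-[255,155]+.5)*4.5).round(0))
print(sidea(437,218),sidea(440,222,26))
im=optics.grab_frame("wrist")
cv2.imwrite("pics/w8c.png",cv2.resize(im[140:340,270:520,::-1],None,fx=3,fy=3,interpolation=cv2.INTER_CUBIC))
E
```

```text
clock: 9.4
eef_pos: [508.8, -156.5, 134.5]
tcp_rot: [3.14, -0.007, 3.059]
contact_force: [0.1, 0.1, 0.2]
opening: -0.001
lock 40 [402.  52.]
lock 30 [401.  65.]
(array([506.6, -33.5,  31. ]), np.float64(173.6)) (array([504.5, -34.8,  26. ]), np.float64(174.8))
```

View pics/w8c.png

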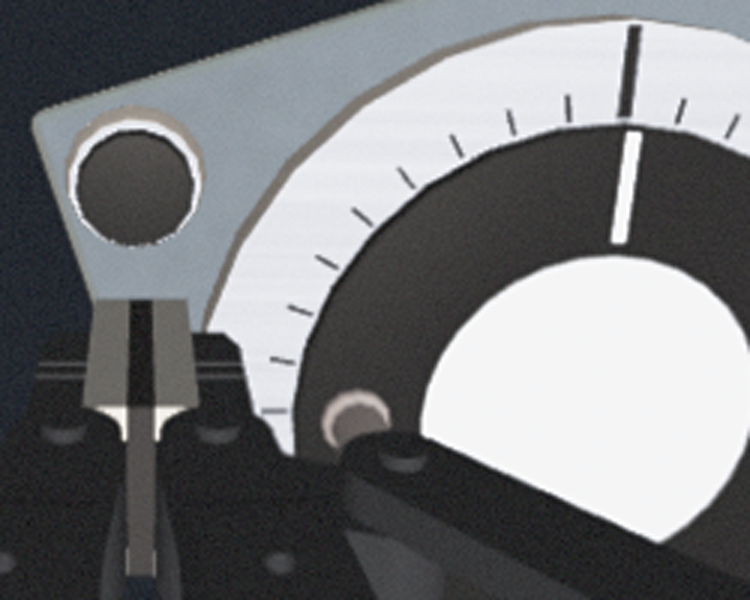

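The index mark's end at crop (634,132) continues the long line, whose inner end is at (626,117). In the side view the button top is at about (402,67), against (401,65) predicted for fully down. The fingers are clear, so I'll hand in.

```bash
python3 -c "
from rig import ticket
print(ticket.sign_off())"
```

```text
the job is handed in; nothing more can be done
None
```

I turned the dial onto the long line, pressed the lock button fully down, and handed the job in at about 9.5 s of the 48 s allowed. I got no verdict back.

**Dial:** I pushed the peg about 160° counter-clockwise from behind with the shut fingertips. Every force reading during the push was under about 4 N. The closest wrist-camera check put the index mark about 0.5° (0.7 mm) off the line. After the press, the rougher side-camera reading put it about 1.2° (1.7 mm) off, still inside 4.5 mm.

**Lock button:** the last side picture shows it at the fully-down height, and it stayed there after the fingers lifted. I drove slightly past the bottom of its travel, so the wrist force read 98 N for a moment. That is below the 120 N limit, and I backed off at once. I assumed the 40 N limit for the arm and gripper body does not count this, because only the fingertips were touching.

**Surroundings:** jar and bottle show no visible movement in the side pictures. The fingers were 134 mm above the bench and touching nothing at hand-in.

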